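# Lay the tall carton down in the pantry tray and stand the tin on it

### The arm

A 6-joint arm with a two-finger parallel gripper is mounted at the origin on the work surface. World frame = base frame: x ahead of the robot, y to its left, z up, the work surface at z = 0. Lengths are in m, angles in rad, forces in N, time in s.
With the tool pointing down it reaches from about 0.325 to 0.775 m from the base axis. Payload 5.5 kg.
Tool frame: the origin (TCP) lies where the fingers leave the gripper's body, on its centre line; the fingertips stand 80 mm ahead of it and the grasp point (between the pads) lies 61 mm ahead of it; z points along the fingers, y is the line along which they close (so a half turn about z gives the same grasp; the last joint's range is limited). The gripper opens to 88 mm and grips with 3 to 60 N. Pads are 20 mm wide; open, the fingers measure 115 mm over their backs; the gripper's body (75 mm by 178 mm) begins 61 mm behind the grasp point.
Start: joints at [-1.244, 0.091, 1.231, -0, 1.82, -0.057], TCP at [0.225, -0.556, 0.303] pointing down, gripper open.
Joint ranges: [-2.87, 2.87], [-0.86, 2.18], [0.17, 2.46], [-1.51, 4.65], [0.06, 2.69], [-2.65, 2.65]. Speed limits (rad/s): [2.57, 2.57, 3.01, 3.14, 3.14, 3.14].

### API

Orientations are given as a unit quaternion [x, y, z, w].
In Python, from bench import * gives the robot as it stands.
- The arm moves only by the tool play_rows, never from a script. Its argument "steps" is one flat list of numbers, 7 for each row, row after row: the turn, a rotation vector about the tool's x, y, z in degrees, then the shift along the tool's x, y, z in cm, then the opening, from 0 (shut) to 1 (fully open). In form: [wx, wy, wz, dx, dy, dz, gripper, wx, wy, wz, dx, dy, dz, gripper, ...]. A call has 1 to 5 rows; each row shifts and turns the commanded pose from where the row before left it, along the tool's axes as they then stand; what a row does not reach is not made up. A row lasts 1/10 s, in which the tool goes at most 50 mm and 8.59 degrees, less where a joint would pass 70% of its speed; a pose out of reach is approached as far as the arm can. A call with a gripper value outside its range is refused whole. The fingers move at their own pace and stop on an object; the grip force is fixed at half the most. Time passes only in rows, so rows that do not move let the fingers close. It gives the time, the measured TCP pose, the force, the opening and the grip force at its end, in the units of the state.
- sense(): the state, without advancing time (a new reading comes with each control period).
- grab_frame(name): name is "scene" or "top" or "wrist"; returns a dict with "color" (420x560x3 uint8, blue, green, red), "depth" (420x560 float32, m along the optical axis (not along the pixel's ray), 0 where there is no reading), "fx", "fy", "cx", "cy" (pixels), "rvec" (rotation vector, rad) and "tvec" (3), from world to camera coordinates, as OpenCV has them. Camera axes: x right, y down, z forward; pixel columns grow to the right and rows downward; lengths in m; the calibration is good to about 2 mm. A picture is of the moment at which its call begins.
- finish_job(): hands the job in; it is judged then, once.
The state is a dict: "clock": time; "joints": joint angles; "joint_velocities": joint speeds; "effort": joint torques, N m; "tcp_pos": TCP position; "tcp_rot": TCP orientation; "force": force on the tool from outside, world axes, zero at the start; "torque": the same for the moment, N m; "grip_width": opening from 0.0 (shut) to 1.0 (fully open); "grip_force": force on a finger pad.
Only numpy, scipy, OpenCV 4.12 (cv2) and the standard library are available. Lean on these libraries where they do the work, as an engineer would, in place of code of your own. Each camera call takes 0.05 s, during which the arm holds its last target. There are 200 camera calls.

### The job

The tall carton has to lie down in the low wooden tray: tip it over the tray's front edge onto its back, so that it lies flat on the board with its picture side up, roughly straight along the tray and between its sides. Then take the rectangular tin out of the divided bin and stand it upright near the middle of the lying carton. Leave everything else standing where it is.

Things in the scene. Friction and masses are not known exactly. Their poses are not given: they have to be found in the camera images.
- carton: Tall closed cardboard carton, 0.3 to 0.65 kg, 150 mm wide (its x), 95 mm deep (its y), 230 mm tall (its z), too fat to grasp. A paper panel with a round picture is on its front (-y); its plain back is +y. Origin: centre of its underside. It starts standing on the table, its back towards the tray, 2 to 5 mm from the tray's front edge and about square to it.
- carton_mid (a point): The middle of the carton, 115 mm above its underside on its axis (75, 47.5 and 115 mm from its side, front and end faces).
- tray: Fixed low wooden tray: a board 20 mm thick, 200 mm wide (its x), 260 mm long (its y), with an upright rail 12 mm thick, 55 mm high above the table, across its far end; no side walls. Origin: on the table under the board, 80 mm from the front edge (y = -80 mm); the rail's face is at y = 180 mm. +y points from the front edge to the rail.
- tray_front (a point): Middle of the upper front edge of the tray's board, 20 mm above the table. The board's upright front edge blocks the carton's bottom edge: pushed high up from its front, the carton tips over this edge onto the board and ends with about 20 mm of its foot overhanging.
- bin: Fixed open wooden bin, 320 mm long (its x) by 120 mm wide (its y) by 55 mm high, walls and floor 5 mm thick, with two dividers across its length, as high as the walls, which make three compartments in a row (centres at x = -105, 0, +105 mm); one thing stands in each. Origin: centre of its underside.
- tin: Rectangular metal tin standing in one of the bin's compartments, 0.14 to 0.22 kg: body 62 mm (its x) by 44 mm (its y) by 95 mm tall, and on top a round dark cap 32 mm across and 14 mm high. Its top half stands above the bin's walls. Origin: centre of its underside, z up. The only thing in the bin that is not round.
- jar: Round amber jar with a steel lid, 62 mm diameter, 105 mm tall, in one compartment of the bin. Origin: centre of its underside. Bystander.
- can: Round steel can, 68 mm diameter, 90 mm tall, in one compartment of the bin. Origin: centre of its underside. Bystander.
- canister: White ceramic canister, 84 mm diameter, 150 mm tall, beside the tray (the side away from the robot). Origin: centre of its underside. Bystander.
- soup: Round steel can, 68 mm diameter, 85 mm tall, beside the tray (the robot's side). Origin: centre of its underside. Bystander.
- bowl: White bowl, 140 mm diameter, 60 mm tall, at the right of the table. Origin: centre of its underside. Bystander.
- mug: White mug, 80 mm diameter, 90 mm tall, at the left of the table. Origin: centre of its underside. Bystander.
- sauce: Amber bottle, 60 mm diameter, 190 mm tall, at the left of the table. Origin: centre of its underside. Bystander.

How it is judged:
By the outcome, as a careful person would: the job done as asked, in the order asked, and still so for the second after the job is handed in, with the robot touching nothing.
It also fails if it takes over 50 s, if anything falls off the work surface, if the arm or the gripper's body presses on something with over 40 N, if the wrist force passes 120 N, or if a joint passes its speed limit or range.

## Working session

There is one attempt and no reset: what is moved stays moved. The work goes in short steps, Python scripts to look and compute and a tool call to move; the robot and the scene stay as the last step left them, time stands still between calls to the robot, and variables do not carry over. Pictures are saved under pics/ and viewed, at most 10 in all, crops included, and the job is handed in when it is done.

Besides the shell and the picture viewer there is one more tool, called after ">>>" as name(argument=value, ...), one argument or row to a line, values as JSON. play_rows: Moves the arm, as the interface text tells. Its arguments: {"type":"object","properties":{"steps":{"type":"array","items":{"type":"number"}}},"required":["steps"]}

```bash
mkdir -p pics; cat > h.py <<'E'
from bench import *
import numpy as np, cv2
from scipy.spatial.transform import Rotation as R
def shot(n,f,crop=None,s=1):
    d=grab_frame(n); c=d["color"]
    cv2.imwrite("pics/"+f,c); np.savez("pics/"+f+".npz",**d); return d
def load(f): return dict(np.load("pics/"+f+".npz"))
def pt(d,u,v):
    z=d["depth"][v,u]; p=np.array([(u-d["cx"])/d["fx"]*z,(v-d["cy"])/d["fy"]*z,z])
    M=cv2.Rodrigues(d["rvec"])[0]; return M.T@(p-d["tvec"].ravel())
def cloud(d):
    v,u=np.mgrid[0:420,0:560]; z=d["depth"]
    P=np.stack([(u-d["cx"])/d["fx"]*z,(v-d["cy"])/d["fy"]*z,z],-1)
    M=cv2.Rodrigues(d["rvec"])[0]; return (P-d["tvec"].ravel())@M
E
python3 - <<'E'
from h import *
a=shot("scene","s1.png");b=shot("top","t1.png")
for d in(a,b): 
    M=cv2.Rodrigues(d["rvec"])[0]; print(-M.T@d["tvec"].ravel(),M[2])
cv2.imwrite("pics/top_big.png",cv2.resize(b["color"],(800,600)))
print(sense())
E
```

```text
[ 1.06531317 -0.59946595  1.25238676] [-0.38437817  0.42134303 -0.82141553]
[ 0.45905533 -0.01962342  1.22898372] [ 0.06853828  0.01760232 -0.99749319]
{'clock': 0.1, 'joints': array([-1.24369287e+00,  9.17663223e-02,  1.23171706e+00, -3.23955005e-05,
        1.81977027e+00, -5.66972006e-02]), 'joint_velocities': array([ 0.00109079, -0.00219787, -0.00135276,  0.00147822, -0.00031048,
       -0.00026213]), 'effort': array([ 3.16730599e-03, -4.47858667e+01, -4.07568204e+01,  6.99998229e-02,
        2.84687552e-02, -1.27053650e-04]), 'tcp_pos': array([ 0.22462459, -0.55624644,  0.30165748]), 'tcp_rot': array([ 9.81643988e-01,  1.90720715e-01, -1.27502852e-04, -8.20805235e-04]), 'force': array([-1.05182569,  0.69390414, -0.5295204 ]), 'torque': array([-0.0216209 , -0.00487017, -0.06447771]), 'grip_force': 0.0, 'grip_width': 0.9987611821549426}
```

View pics/top_big.png

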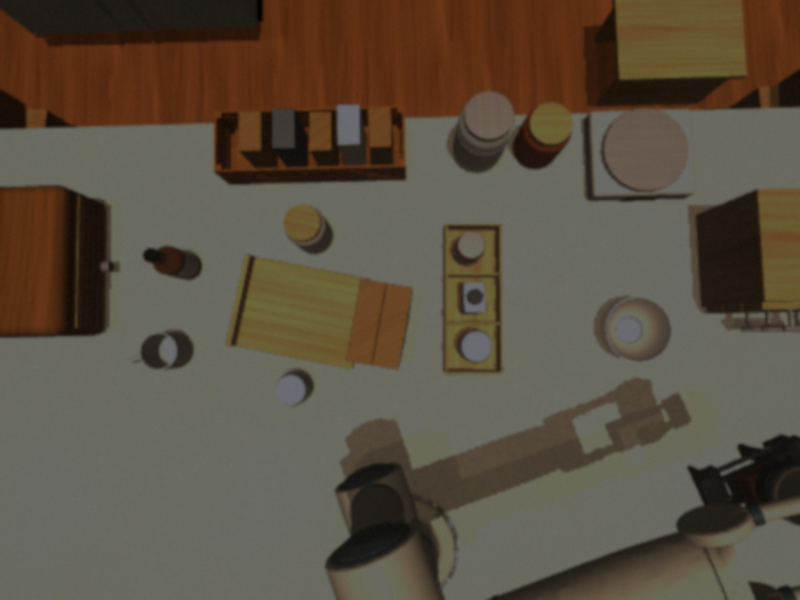

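View pics/s1.png

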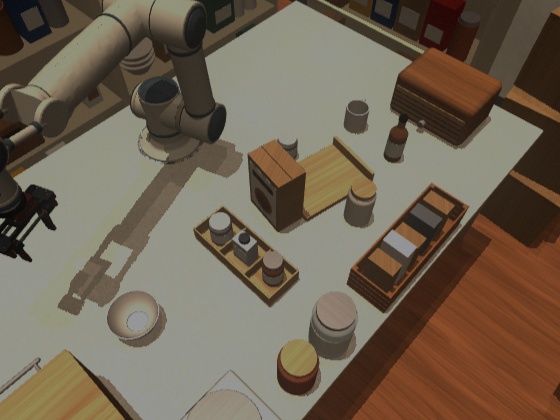

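The top view shows the rail at the left (big-image 240,300), the carton top around (378,323) and the bin at its right, with the tin in the middle compartment (473,297). The soup can is at (292,388) and the canister at (305,222). Next I fit the poses from the depth.

```bash
python3 - <<'E'
from h import *
d=load("t1.png"); e=load("s1.png")
def px(u,v): return int(u*.7),int(v*.7)
for n,u,v in [("carton",380,323),("tin",473,297),("jar",470,245),("can",475,345),("soup",292,388),("canister",305,222),("rail",240,300),("board",300,310)]:
    print(n,pt(d,*px(u,v)).round(3))
def rect(P,lo,hi,box,n):
    m=(P[...,2]>lo)&(P[...,2]<hi)&(P[...,0]>box[0])&(P[...,0]<box[1])&(P[...,1]>box[2])&(P[...,1]<box[3])
    q=P[m][:,:2].astype(np.float32); 
    if len(q)<5: print(n,len(q));return
    r=cv2.minAreaRect(q*1000); print(n,len(q),"c",np.round(r[0],1),"size",np.round(r[1],1),"ang",round(r[2],2),"z",np.median(P[m][:,2]).round(4), cv2.boxPoints(r).round(0).tolist())
for nm,P in(("top",cloud(d)),("scene",cloud(e))):
    c=pt(d,*px(380,323)); b=pt(d,*px(300,310)); t=pt(d,*px(473,297))
    print(nm)
    rect(P,.222,.24,(c[0]-.15,c[0]+.15,c[1]-.12,c[1]+.12),"carton")
    rect(P,.013,.027,(b[0]-.2,b[0]+.2,b[1]-.15,b[1]+.15),"board")
    rect(P,.047,.06,(b[0]-.12,b[0]+.12,b[1]+.08,b[1]+.2),"rail")
    rect(P,.087,.103,(t[0]-.05,t[0]+.05,t[1]-.05,t[1]+.05),"tin")
    rect(P,.104,.118,(t[0]-.04,t[0]+.04,t[1]-.05,t[1]+.05),"cap")
    rect(P,.05,.06,(t[0]-.2,t[0]+.2,t[1]-.09,t[1]+.09),"bin")
E
```

```text
carton [0.48  0.033 0.227]
tin [ 0.533 -0.149  0.112]
jar [ 0.637 -0.146  0.111]
can [ 0.435 -0.151  0.094]
soup [0.355 0.223 0.09 ]
canister [0.683 0.182 0.154]
rail [0.538 0.339 0.056]
board [0.516 0.218 0.024]
top
carton 2143 c [477.7  35.1] size [ 95.  149.7] ang 78.73 z 0.2299 [[395.0, 3.0], [542.0, -26.0], [560.0, 67.0], [414.0, 96.0]]
board 5028 c [518.4 211.2] size [263.3 383. ] ang 76.99 z 0.0199 [[302.0, 126.0], [675.0, 40.0], [735.0, 296.0], [362.0, 383.0]]
rail 292 c [538.2 344.8] size [ 13.8 196.1] ang 77.7 z 0.0546 [[441.0, 359.0], [632.0, 317.0], [635.0, 331.0], [444.0, 372.0]]
tin 219 c [ 529.3 -151.9] size [44.1 61.1] ang 88.69 z 0.0993 [[498.0, -173.0], [559.0, -175.0], [560.0, -131.0], [499.0, -129.0]]
cap 98 c [ 531.6 -153.8] size [47.2 38.6] ang 12.38 z 0.113 [[504.0, -140.0], [513.0, -178.0], [559.0, -168.0], [550.0, -130.0]]
bin 581 c [ 530.2 -157. ] size [119.1 318.9] ang 88.39 z 0.0545 [[369.0, -212.0], [688.0, -221.0], [691.0, -102.0], [372.0, -93.0]]
scene
carton 1490 c [480.4  34.1] size [ 98.6 156.6] ang 78.73 z 0.2305 [[394.0, 1.0], [547.0, -30.0], [567.0, 67.0], [413.0, 98.0]]
board 2830 c [557.9 233.4] size [249.  339.1] ang 49.51 z 0.0206 [[348.0, 249.0], [606.0, 29.0], [768.0, 218.0], [510.0, 438.0]]
rail 207 c [538.4 344.3] size [ 19.1 199.9] ang 77.61 z 0.0543 [[439.0, 356.0], [634.0, 314.0], [638.0, 332.0], [443.0, 375.0]]
tin 201 c [ 534.3 -154.6] size [62.4 45.7] ang 1.1 z 0.0997 [[503.0, -132.0], [504.0, -178.0], [566.0, -177.0], [565.0, -131.0]]
cap 115 c [ 535.  -158.5] size [37.1 53.1] ang 61.68 z 0.1143 [[503.0, -162.0], [550.0, -187.0], [567.0, -155.0], [520.0, -130.0]]
bin 707 c [ 533.1 -157.7] size [122.4 322.7] ang 88.4 z 0.0547 [[370.0, -214.0], [693.0, -223.0], [696.0, -101.0], [374.0, -92.0]]
```

```bash
cat >> h.py <<'E'
def plan(x,y,z,yaw,n):
    "rows for straight line in n rows; yaw = world angle of tool y, deg"
    s=sense(); r=R.from_quat(s["tcp_rot"]); p=s["tcp_pos"]; ty=r.apply([0,1,0])
    c=np.degrees(np.arctan2(ty[1],ty[0])); dy=(yaw-c+90)%180-90
    # small fix of tilt
    D=np.array([x,y,z])-p; print("pos",p.round(4),"yaw",c.round(2),"tilt",r.apply([0,0,1]).round(4),"D",D.round(4),"dyaw",dy.round(2))
    for i in range(n):
        a=np.radians(c+dy*i/n); Y=np.array([np.cos(a),np.sin(a),0]); Z=np.array([0,0,-1.]); X=np.cross(Y,Z)
        d=100*D/n; print([0,0,round(-dy/n,2),round(d@X,2),round(d@Y,2),round(d@Z,2)])
E
python3 -c "
from h import *
plan(.463,-.045,.268,-11.3,13)"
```

```text
pos [ 0.2246 -0.5562  0.3017] yaw -68.01 tilt [-6.0e-04  1.6e-03 -1.0e+00] D [ 0.2384  0.5112 -0.0337] dyaw 56.71
[0, 0, np.float64(-4.36), np.float64(3.17), np.float64(-2.96), np.float64(0.26)]
[0, 0, np.float64(-4.36), np.float64(3.39), np.float64(-2.71), np.float64(0.26)]
[0, 0, np.float64(-4.36), np.float64(3.59), np.float64(-2.44), np.float64(0.26)]
[0, 0, np.float64(-4.36), np.float64(3.76), np.float64(-2.16), np.float64(0.26)]
[0, 0, np.float64(-4.36), np.float64(3.91), np.float64(-1.87), np.float64(0.26)]
[0, 0, np.float64(-4.36), np.float64(4.05), np.float64(-1.57), np.float64(0.26)]
[0, 0, np.float64(-4.36), np.float64(4.15), np.float64(-1.26), np.float64(0.26)]
[0, 0, np.float64(-4.36), np.float64(4.24), np.float64(-0.94), np.float64(0.26)]
[0, 0, np.float64(-4.36), np.float64(4.3), np.float64(-0.61), np.float64(0.26)]
[0, 0, np.float64(-4.36), np.float64(4.33), np.float64(-0.28), np.float64(0.26)]
[0, 0, np.float64(-4.36), np.float64(4.34), np.float64(0.05), np.float64(0.26)]
[0, 0, np.float64(-4.36), np.float64(4.32), np.float64(0.38), np.float64(0.26)]
[0, 0, np.float64(-4.36), np.float64(4.28), np.float64(0.7), np.float64(0.26)]
```

>>> play_rows(
  steps=[0, 0, -4.4, 3.2, -3.0, 0.2, 1, 0, 0, -4.4, 3.4, -2.7, 0.2, 1, 0, 0, -4.4, 3.6, -2.4, 0.2, 1, 0, 0, -4.4, 3.8, -2.2, 0.2, 1, 0, 0, -4.4, 3.9, -1.9, 0.2, 1],
)

```text
clock: 0.6
tcp_pos: [0.3169, -0.3571, 0.292]
tcp_rot: [0.927, 0.376, -0.0, -0.0]
force: [0.3, -0.1, 0.4]
grip_width: 1.0
grip_force: 0.0
```

>>> play_rows(
  steps=[0, 0, -4.4, 4.0, -1.6, 0.2, 1, 0, 0, -4.4, 4.1, -1.2, 0.2, 1, 0, 0, -4.4, 4.2, -0.9, 0.2, 1, 0, 0, -4.4, 4.3, -0.6, 0.2, 1, 0, 0, -4.4, 3, 0, 0.2, 1],
)

```text
clock: 1.1
tcp_pos: [0.4037, -0.1739, 0.2824]
tcp_rot: [0.837, 0.547, 0.0, -0.0]
force: [1.3, -0.2, 0.4]
grip_width: 0.998
grip_force: 0.0
```

```bash
python3 -c "
from h import *
plan(.463,-.043,.268,-11.3,4)"
```

```text
pos [ 0.4037 -0.1739  0.2824] yaw -23.74 tilt [ 1.e-04  5.e-04 -1.e+00] D [ 0.0593  0.1309 -0.0144] dyaw 12.44
[0, 0, np.float64(-3.11), np.float64(3.59), np.float64(0.04), np.float64(0.36)]
[0, 0, np.float64(-3.11), np.float64(3.58), np.float64(0.23), np.float64(0.36)]
[0, 0, np.float64(-3.11), np.float64(3.57), np.float64(0.43), np.float64(0.36)]
[0, 0, np.float64(-3.11), np.float64(3.54), np.float64(0.62), np.float64(0.36)]
```

>>> play_rows(
  steps=[0, 0, -3.1, 3.5, 0, 0.4, 1, 0, 0, -3.1, 3.5, 0.2, 0.4, 1, 0, 0, -3.1, 3.2, 0.4, 0.4, 1, 0, 0, -3.1, 2.5, 0.6, 0.2, 1, 0, 0, 0, 0, 0, 0, 1],
)

```text
clock: 1.6
tcp_pos: [0.4581, -0.0581, 0.2676]
tcp_rot: [0.773, 0.634, -0.0, -0.001]
force: [0.2, -0.3, -0.8]
grip_width: 0.999
grip_force: 0.0
```

```bash
python3 -c "
from h import *
plan(.463,-.043,.268,-11.3,1);print(sense()['force'])
d=shot('scene','s2.png')"
```

```text
pos [ 0.4581 -0.0581  0.2676] yaw -11.33 tilt [-0.0016  0.0012 -1.    ] D [0.0049 0.0151 0.0004] dyaw 0.03
[0, 0, np.float64(-0.03), np.float64(1.58), np.float64(0.19), np.float64(-0.04)]
[ 0.15636258 -0.27594431 -0.76721919]
```

View pics/s2.png

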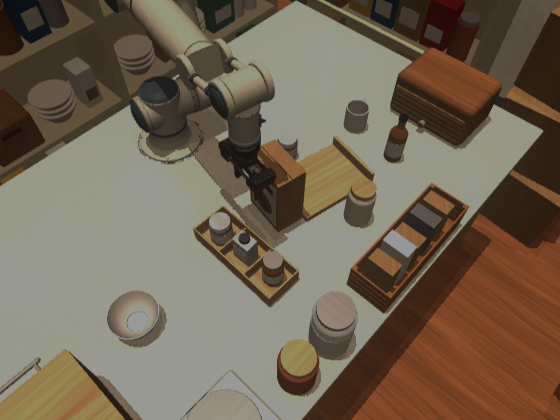

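The gripper, open, stands just in front of the carton's picture face, at about pixel (250,170). Both fingers are level with its upper part, so I can push.

>>> play_rows(
  steps=[0, 0, 0, 2, 0, 0, 1, 0, 0, 0, 1.0, 0, 0, 1, 0, 0, 0, 0.8, 0, 0, 1, 0, 0, 0, 0.8, 0, 0, 1, 0, 0, 0, 0.8, 0, 0, 1],
)

```text
clock: 2.15
tcp_pos: [0.4685, -0.0077, 0.2691]
tcp_rot: [0.775, 0.632, -0.0, 0.0]
force: [-1.0, -2.4, 1.6]
grip_width: 0.996
grip_force: 1.1
```

>>> play_rows(
  steps=[0, 0, 0, 0.8, 0, 0, 1, 0, 0, 0, 0.8, 0, 0, 1, 0, 0, 0, 0.8, 0, 0, 1, 0, 0, 0, 0.8, 0, 0, 1, 0, 0, 0, 0.8, 0, 0, 1],
)

```text
clock: 2.65
tcp_pos: [0.4766, 0.0325, 0.2685]
tcp_rot: [0.775, 0.632, 0.0, -0.0]
force: [0.1, -0.8, 1.3]
grip_width: 1.001
grip_force: 0.7
```

```bash
python3 -c "
from h import *
print(sense()['force'],sense()['tcp_pos'])
d=shot('scene','s3.png')
P=cloud(d); c=P[(P[...,0]>.38)&(P[...,0]<.62)&(P[...,1]>-.05)&(P[...,1]<.3)&(P[...,2]>.06)]
cv2.imwrite('pics/s3c.png',cv2.resize(d['color'][80:260,160:400],(720,540)))"
```

```text
[ 0.07746973 -0.75647403  1.33249877] [0.47660004 0.03250356 0.26854496]
```

View pics/s3c.png

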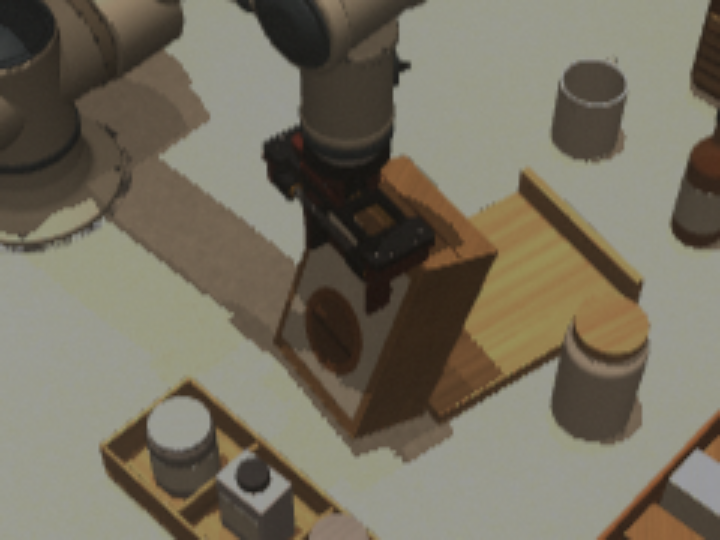

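The carton leans about 20° over the tray edge, squarely, with the fingers on its front. I keep pushing.

>>> play_rows(
  steps=[0, 0, 0, 0.7, 0, 0, 1, 0, 0, 0, 0.7, 0, 0, 1, 0, 0, 0, 0.7, 0, 0, 1, 0, 0, 0, 0.7, 0, 0, 1, 0, 0, 0, 0.5, 0, 0, 1],
)

```text
clock: 3.2
tcp_pos: [0.4832, 0.0647, 0.2684]
tcp_rot: [0.775, 0.632, -0.0, -0.0]
force: [0.2, -0.1, -0.2]
grip_width: 1.0
grip_force: 0.0
```

>>> play_rows(
  steps=[0, 0, 0, 0.5, 0, 0, 1, 0, 0, 0, 0.5, 0, 0, 1, 0, 0, 0, 0, 0, 0, 1, 0, 0, 0, 0, 0, 0, 1, 0, 0, 0, 0, 0, 0, 1],
)

```text
clock: 3.7
tcp_pos: [0.4851, 0.0736, 0.2687]
tcp_rot: [0.775, 0.632, -0.0, 0.0]
force: [-0.4, -0.2, -0.4]
grip_width: 1.004
grip_force: 0.0
```

```bash
python3 -c "
from h import *
print(sense()['force'],sense()['tcp_pos'])
d=shot('scene','s4.png')
cv2.imwrite('pics/s4c.png',cv2.resize(d['color'][80:260,160:400],(720,540)))"
```

```text
[-0.37260111 -0.18461953 -0.4016239 ] [0.48511374 0.07363264 0.2686569 ]
```

View pics/s4c.png

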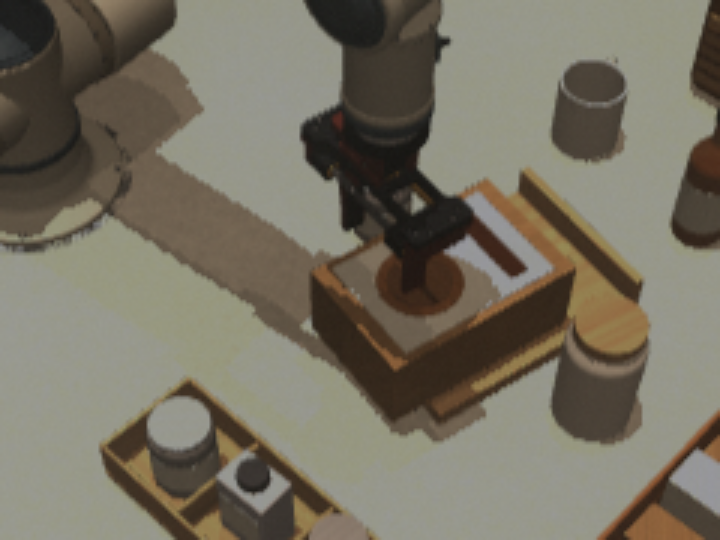

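The carton lies flat on the tray with its picture up, straight along the board. Next the arm goes over the tin.

```bash
python3 -c "
from h import *
plan(.532,-.1535,.25,-91.2,10)" | sed 's/np.float64//g'
```

```text
pos [0.4851 0.0736 0.2687] yaw -11.63 tilt [ 0.e+00 -1.e-04 -1.e+00] D [ 0.0469 -0.2271 -0.0187] dyaw -79.57
[0, 0, (7.96), (-2.13), (0.92), (0.19)]
[0, 0, (7.96), (-1.98), (1.2), (0.19)]
[0, 0, (7.96), (-1.8), (1.47), (0.19)]
[0, 0, (7.96), (-1.58), (1.7), (0.19)]
[0, 0, (7.96), (-1.33), (1.9), (0.19)]
[0, 0, (7.96), (-1.05), (2.07), (0.19)]
[0, 0, (7.96), (-0.75), (2.19), (0.19)]
[0, 0, (7.96), (-0.44), (2.28), (0.19)]
[0, 0, (7.96), (-0.12), (2.32), (0.19)]
[0, 0, (7.96), (0.2), (2.31), (0.19)]
```

>>> play_rows(
  steps=[0, 0, 8, -2.1, 0.9, 0, 1, 0, 0, 8, -2.0, 1.2, 0.1, 1, 0, 0, 8, -1.8, 1.5, 0.2, 1, 0, 0, 8, -1.6, 1.7, 0.2, 1, 0, 0, 8, -1.3, 1.9, 0.2, 1],
)

```text
clock: 4.25
tcp_pos: [0.5086, -0.0409, 0.2617]
tcp_rot: [0.945, 0.326, 0.0, 0.0]
force: [0.6, -0.2, -0.3]
grip_width: 1.0
grip_force: 0.0
```

>>> play_rows(
  steps=[0, 0, 8, -1.1, 2.1, 0.2, 1, 0, 0, 8, -0.8, 2.2, 0.2, 1, 0, 0, 8, -0.4, 2.3, 0.2, 1, 0, 0, 8, -0.1, 2.3, 0.2, 1, 0, 0, 7.6, 0.2, 2.3, 0.2, 1],
)

```text
clock: 4.75
tcp_pos: [0.5316, -0.1552, 0.2515]
tcp_rot: [1.0, -0.014, 0.0, -0.0]
force: [0.6, 0.3, -0.0]
grip_width: 1.004
grip_force: 0.0
```

>>> play_rows(
  steps=[0, 0, 0, 0, 0, 0, 1, 0, 0, 0, 0, 0, 0, 1],
)

```text
clock: 4.95
tcp_pos: [0.5314, -0.1543, 0.2515]
tcp_rot: [1.0, -0.01, -0.0, -0.0]
force: [-0.3, 0.3, 0.3]
grip_width: 1.004
grip_force: 0.0
```

```bash
cat >> h.py <<'E'
def rect(P,lo,hi,box,n):
    m=(P[...,2]>lo)&(P[...,2]<hi)&(P[...,0]>box[0])&(P[...,0]<box[1])&(P[...,1]>box[2])&(P[...,1]<box[3])
    q=P[m][:,:2].astype(np.float32)
    if len(q)<5: print(n,len(q));return
    r=cv2.minAreaRect(q*1000); print(n,len(q),"c",np.round(r[0],1),"size",np.round(r[1],1),"ang",round(r[2],2),"z",np.percentile(P[m][:,2],[2,50,98]).round(4))
E
python3 - <<'E' | sed 's/np.float64//g'
from h import *
w=shot("wrist","w1.png");t=shot("top","t2.png")
cv2.imwrite("pics/w1b.png",w["color"])
P=cloud(w)
rect(P,.092,.105,(.48,.585,-.2,-.1),"tin body top"); rect(P,.108,.12,(.5,.57,-.2,-.11),"cap")
P=cloud(t)
rect(P,.107,.125,(.38,.65,.05,.36),"carton top")
plan(.532,-.1535,.145,-91.2,3)
E
```

```text
tin body top 2506 c [ 530.5 -154. ] size [61.9 44. ] ang 1.23 z [0.0965 0.0998 0.1015]
cap 1230 c [ 530.6 -153.9] size [30.7 31.3] ang 12.79 z [0.1107 0.1139 0.1153]
carton top 3965 c [534.2 144. ] size [229.9 216.1] ang 77.71 z [0.1113 0.1158 0.1205]
pos [ 0.5315 -0.1534  0.2518] yaw -91.08 tilt [ 2.e-04  3.e-04 -1.e+00] D [ 5.000e-04 -1.000e-04 -1.068e-01] dyaw -0.12
[0, 0, (0.04), (0.02), (0.0), (3.56)]
[0, 0, (0.04), (0.02), (0.0), (3.56)]
[0, 0, (0.04), (0.02), (0.0), (3.56)]
```

View pics/w1b.png

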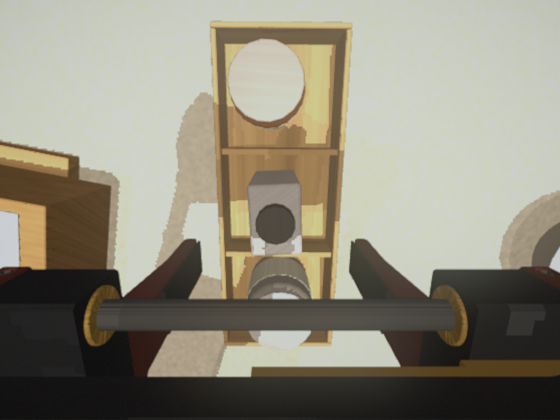

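The wrist view shows the tin, its cap at (275,224), centred between the open fingers. The bin walls are at columns 215 and 345. I descend and grip.

>>> play_rows(
  steps=[0, 0, -2.3, -0.1, 0, 3.5, 1, 0, 0, 0, 0, 0, 3.5, 1, 0, 0, 0, 0, 0, 2.5, 1, 0, 0, 0, 0, 0, 1.1, 1, 0, 0, 0, 0, 0, 0, 1],
)

```text
clock: 5.55
tcp_pos: [0.5299, -0.1531, 0.1442]
tcp_rot: [1.0, 0.01, -0.001, -0.001]
force: [-0.4, 0.3, 0.3]
grip_width: 1.003
grip_force: 0.0
```

>>> play_rows(
  steps=[0, 0, 0, 0, 0, 0, 0.3, 0, 0, 0, 0, 0, 0, 0.3, 0, 0, 0, 0, 0, 0, 0.3, 0, 0, 0, 0, 0, 0, 0.3, 0, 0, 0, 0, 0, 0, 0.3],
)

```text
clock: 6.05
tcp_pos: [0.5307, -0.1541, 0.1462]
tcp_rot: [1.0, 0.01, 0.0, 0.0]
force: [-0.2, 0.1, 0.4]
grip_width: 0.583
grip_force: 0.0
```

```bash
python3 - <<'E'
from h import *
print(sense()["tcp_pos"],sense()["grip_width"],sense()["grip_force"])
t=load("t2.png");P=cloud(t)
yv=np.array([.214,.977]);xv=np.array([.977,-.214]);o=np.array([.4985,.1628])
q=P[...,:2]-o; a=q@xv; b=q@yv
m=(P[...,2]>.1)&(P[...,2]<.13)&(abs(a)<.099)&(b>-.13)&(b<.17)
Q=P[m]; r=cv2.minAreaRect((Q[:,:2]*1000).astype(np.float32)); print(r, np.percentile(Q[:,2],[2,50,98]))
d=np.array(r[0])/1000-o; print("tray frame",d@xv,d@yv)
A=np.c_[Q[:,:2],np.ones(len(Q))]; print(np.linalg.lstsq(A,Q[:,2],rcond=None)[0])
E
```

```text
[ 0.53073508 -0.15412429  0.14617154] 0.5828222418805798 0.0
((501.8187255859375, 150.77061462402344), (230.5474090576172, 149.9036865234375), 77.70586395263672) [0.11110195 0.11576999 0.12024159]
tray frame 0.005816683367919963 -0.011042502236938465
[-0.00011826  0.00048847  0.11575019]
```

The carton lies flat at 0.1155 m and straight. Its foot seems to overhang about 46 mm rather than 20, though. I check that against the board's visible front edge before lifting the tin.

```bash
python3 - <<'E' | sed 's/np.float64//g'
from h import *
yv=np.array([.214,.977]);xv=np.array([.977,-.214]);o=np.array([.4985,.1628])
for f in("t2.png","s4.png"):
    P=cloud(load(f)); q=P[...,:2]-o; a=q@xv; b=q@yv
    for lo,hi,n in((.085,.098,"far side strip"),(-.098,-.078,"near strip")):
        m=(P[...,2]>.014)&(P[...,2]<.026)&(a>lo)&(a<hi)&(b>-.15)&(b<.19)
        if m.sum()>3: print(f,n,m.sum(),np.percentile(b[m],[1,99]))
    m=(P[...,2]>.1)&(P[...,2]<.13)&(abs(a)<.06)&(b>-.16)&(b<.17); print("carton",np.percentile(b[m],[.5,99.5]))
E
```

```text
t2.png far side strip 285 [-0.07544707  0.17972607]
t2.png near strip 544 [-0.07712141  0.18010468]
carton [-0.1253495   0.10239301]
s4.png far side strip 180 [-0.07913807  0.17967556]
s4.png near strip 23 [0.16551173 0.18419622]
carton [-0.12748956  0.10230088]
```

The 46 mm overhang is confirmed. I'll leave the tin where it is, open the gripper and first nudge the carton about 26 mm further onto the board.

>>> play_rows(
  steps=[0, 0, 0, 0, 0, 0, 1, 0, 0, 0, 0, 0, 0, 1, 0, 0, 0, 0, 0, 0, 1, 0, 0, 0, 0, 0, 0, 1, 0, 0, 0, 0, 0, 0, 1],
)

```text
clock: 6.55
tcp_pos: [0.5305, -0.154, 0.1456]
tcp_rot: [1.0, 0.009, -0.0, -0.0]
force: [0.1, -0.3, 0.0]
grip_width: 0.989
grip_force: 0.0
```

>>> play_rows(
  steps=[0, 0, 0, 0, 0, -2, 1, 0, 0, 0, 0, 0, -3, 1, 0, 0, 0, 0, 0, -3, 1, 0, 0, 0, 0, 0, -2, 1, 0, 0, 0, 0, 0, 0, 1],
)

```text
clock: 7.05
tcp_pos: [0.5315, -0.1544, 0.2496]
tcp_rot: [1.0, 0.01, 0.003, 0.001]
force: [0.1, 0.6, -0.4]
grip_width: 0.998
grip_force: 0.0
```

```bash
python3 -c "
from h import *
print(sense()['grip_width']);plan(.470,.005,.24,-12.3,10)" | sed 's/np.float64//g'
```

```text
0.9978329132323807
pos [ 0.5315 -0.1544  0.2496] yaw -88.91 tilt [ 0.0062 -0.0022 -1.    ] D [-0.0615  0.1594 -0.0096] dyaw 76.61
[0, 0, (-7.66), (-0.58), (-1.6), (0.1)]
[0, 0, (-7.66), (-0.37), (-1.67), (0.1)]
[0, 0, (-7.66), (-0.14), (-1.7), (0.1)]
[0, 0, (-7.66), (0.09), (-1.71), (0.1)]
[0, 0, (-7.66), (0.31), (-1.68), (0.1)]
[0, 0, (-7.66), (0.54), (-1.62), (0.1)]
[0, 0, (-7.66), (0.75), (-1.54), (0.1)]
[0, 0, (-7.66), (0.95), (-1.42), (0.1)]
[0, 0, (-7.66), (1.13), (-1.28), (0.1)]
[0, 0, (-7.66), (1.29), (-1.12), (0.1)]
```

>>> play_rows(
  steps=[0, 0, -7.7, -0.6, -1.6, 0.1, 1, 0, 0, -7.7, -0.4, -1.7, 0.1, 1, 0, 0, -7.7, -0.1, -1.7, 0.1, 1, 0, 0, -7.7, 0.1, -1.7, 0.1, 1, 0, 0, -7.7, 0.3, -1.7, 0.1, 1],
)

```text
clock: 7.55
tcp_pos: [0.4988, -0.0733, 0.2386]
tcp_rot: [0.94, 0.341, -0.001, -0.001]
force: [-0.8, 0.8, -0.3]
grip_width: 1.0
grip_force: 0.0
```

>>> play_rows(
  steps=[0, 0, -7.6, 0.5, -1.6, 0.1, 1, 0, 0, -7.6, 0.8, -1.5, 0.1, 1, 0, 0, -7.6, 0.9, -1.4, 0.1, 1, 0, 0, -7.6, 1.1, -1.3, 0.1, 1, 0, 0, -7.6, 1.3, -1.1, 0.1, 1],
)

```text
clock: 8.05
tcp_pos: [0.4683, 0.0054, 0.2337]
tcp_rot: [0.778, 0.629, -0.001, -0.001]
force: [0.5, -0.8, 1.0]
grip_width: 1.004
grip_force: 0.0
```

```bash
python3 -c "
from h import *
plan(.470,.005,.14,-12.3,4)" | sed 's/np.float64//g'
```

```text
pos [0.4683 0.0054 0.2337] yaw -12.1 tilt [-2.2e-03  2.0e-04 -1.0e+00] D [ 0.0017 -0.0004 -0.0937] dyaw -0.2
[0, 0, (0.05), (-0.0), (0.04), (2.34)]
[0, 0, (0.05), (-0.0), (0.04), (2.34)]
[0, 0, (0.05), (-0.0), (0.04), (2.34)]
[0, 0, (0.05), (-0.0), (0.04), (2.34)]
```

>>> play_rows(
  steps=[0, 0, 0, 0, 0.2, 3, 1, 0, 0, 0, 0, 0, 3, 1, 0, 0, 0, 0, 0, 2.4, 1, 0, 0, 0, 0, 0, 1, 1, 0, 0, 0, 0.5, 0, 0, 1],
)

```text
clock: 8.55
tcp_pos: [0.4708, 0.0091, 0.139]
tcp_rot: [0.78, 0.626, -0.002, -0.001]
force: [-0.5, 0.3, 0.3]
grip_width: 1.002
grip_force: 0.0
```

>>> play_rows(
  steps=[0, 0, 0, 0.8, 0, 0, 1, 0, 0, 0, 0.6, 0, 0, 1, 0, 0, 0, 0.6, 0, 0, 1, 0, 0, 0, 0.6, 0, 0, 1, 0, 0, 0, 0.6, 0, 0, 1],
)

```text
clock: 9.05
tcp_pos: [0.4795, 0.04, 0.1432]
tcp_rot: [0.78, 0.626, 0.0, 0.002]
force: [-1.2, -6.4, 2.8]
grip_width: 0.995
grip_force: 3.0
```

```bash
cat >> h.py <<'E'
yv=np.array([.214,.977]);xv=np.array([.977,-.214]);o=np.array([.4985,.1628])
def carton():
    d=grab_frame("top");P=cloud(d);q=P[...,:2]-o; a=q@xv; b=q@yv
    m=(P[...,2]>.1)&(P[...,2]<.128)&(abs(a)<.099)&(b>-.14)&(b<.17)
    r=cv2.minAreaRect((P[m][:,:2]*1000).astype(np.float32)); print(r,"z",np.median(P[m][:,2]))
    mm=m&(abs(a)<.06);print("far end b",np.percentile(b[mm],99.5))
E
python3 -c "
from h import *
s=sense();print(s['force'],s['tcp_pos'],'tcp tray',(s['tcp_pos'][:2]-o)@xv,(s['tcp_pos'][:2]-o)@yv);carton()"
```

```text
[-1.16452315 -6.41216524  2.83554025] [0.47953702 0.04002678 0.14322845] tcp tray 0.0077466422397988784 -0.12400751584887641
((507.9441833496094, 178.13162231445312), (201.9243927001953, 150.14175415039062), 77.5085220336914) z 0.11561640577725536
far end b 0.11681723036438167
```

>>> play_rows(
  steps=[0, 0, 0, 0.5, 0, 0, 1, 0, 0, 0, 0.4, 0, 0, 1, 0, 0, 0, 0.2, 0, 0, 1, 0, 0, 0, -1.5, 0, 0, 1, 0, 0, 0, -1.5, 0, 0, 1],
)

```text
clock: 9.6
tcp_pos: [0.475, 0.0223, 0.1422]
tcp_rot: [0.779, 0.627, 0.001, 0.0]
force: [-0.1, 0.2, 0.2]
grip_width: 0.997
grip_force: 0.0
```

>>> play_rows(
  steps=[0, 0, 0, 0, 0, -3, 1, 0, 0, 0, 0, 0, -3, 1, 0, 0, 0, 0, 0, -3, 1, 0, 0, 0, 0, 0, -1.5, 1, 0, 0, 0, 0, 0, 0, 1],
)

```text
clock: 10.1
tcp_pos: [0.4757, 0.0222, 0.2494]
tcp_rot: [0.779, 0.627, 0.002, 0.002]
force: [0.0, 0.6, 0.3]
grip_width: 1.0
grip_force: 0.0
```

```bash
python3 -c "
from h import *
plan(.5305,-.154,.245,-88.8,10);carton()" | sed 's/np.float64//g'
```

```text
pos [0.4757 0.0222 0.2494] yaw -12.39 tilt [ 5.e-03  2.e-04 -1.e+00] D [ 0.0548 -0.1762 -0.0044] dyaw -76.41
[0, 0, (7.64), (-1.6), (0.91), (0.04)]
[0, 0, (7.64), (-1.47), (1.12), (0.04)]
[0, 0, (7.64), (-1.31), (1.3), (0.04)]
[0, 0, (7.64), (-1.12), (1.47), (0.04)]
[0, 0, (7.64), (-0.92), (1.6), (0.04)]
[0, 0, (7.64), (-0.69), (1.71), (0.04)]
[0, 0, (7.64), (-0.46), (1.79), (0.04)]
[0, 0, (7.64), (-0.22), (1.83), (0.04)]
[0, 0, (7.64), (0.03), (1.85), (0.04)]
[0, 0, (7.64), (0.27), (1.83), (0.04)]
((508.36700439453125, 178.91424560546875), (223.53460693359375, 150.14080810546875), 77.47270202636719) z 0.1157104620900473
far end b 0.12774242599848903
```

The carton now overhangs about 20 mm and is still straight and flat. Back to the tin.

>>> play_rows(
  steps=[0, 0, 7.6, -1.6, 0.9, 0, 1, 0, 0, 7.6, -1.5, 1.1, 0, 1, 0, 0, 7.6, -1.3, 1.3, 0, 1, 0, 0, 7.6, -1.1, 1.5, 0, 1, 0, 0, 7.7, -0.9, 1.6, 0, 1],
)

```text
clock: 10.65
tcp_pos: [0.5021, -0.0666, 0.2439]
tcp_rot: [0.942, 0.335, -0.002, -0.001]
force: [0.0, -0.1, 0.6]
grip_width: 1.0
grip_force: 0.0
```

>>> play_rows(
  steps=[0, 0, 7.7, -0.7, 1.7, 0, 1, 0, 0, 7.7, -0.5, 1.8, 0, 1, 0, 0, 7.7, -0.2, 1.8, 0, 1, 0, 0, 7.6, 0, 1.9, 0, 1, 0, 0, 7.6, 0.3, 1.8, 0, 1],
)

```text
clock: 11.15
tcp_pos: [0.5293, -0.1549, 0.2438]
tcp_rot: [1.0, 0.008, -0.002, -0.001]
force: [-0.2, 0.9, -0.0]
grip_width: 1.0
grip_force: 0.0
```

>>> play_rows(
  steps=[0, 0, 0, 0, 0, 0, 1],
)

```text
clock: 11.25
tcp_pos: [0.5293, -0.1558, 0.2436]
tcp_rot: [1.0, 0.009, -0.002, -0.001]
force: [0.2, -0.1, -0.3]
grip_width: 0.997
grip_force: 0.0
```

```bash
python3 -c "
from h import *
w=grab_frame('wrist');P=cloud(w)
rect(P,.092,.105,(.48,.585,-.2,-.1),'tin body top')
plan(.5305,-.154,.145,-88.8,3)" | sed 's/np.float64//g'
```

```text
tin body top 2670 c [ 530.8 -154. ] size [61.3 44.1] ang 1.08 z [0.0967 0.0998 0.1015]
pos [ 0.5292 -0.1547  0.2441] yaw -88.75 tilt [-0.0037  0.0016 -1.    ] D [ 0.0013  0.0007 -0.0991] dyaw -0.05
[0, 0, (0.02), (0.04), (-0.02), (3.3)]
[0, 0, (0.02), (0.04), (-0.02), (3.3)]
[0, 0, (0.02), (0.04), (-0.02), (3.3)]
```

>>> play_rows(
  steps=[0, 0, 0, 0.1, 0, 3.5, 1, 0, 0, 0, 0, 0, 3.4, 1, 0, 0, 0, 0, 0, 2, 1, 0, 0, 0, 0, 0, 1, 1, 0, 0, 0, 0, 0, 0, 0.2],
)

```text
clock: 11.8
tcp_pos: [0.5297, -0.1534, 0.1455]
tcp_rot: [1.0, 0.012, -0.002, -0.001]
force: [-0.1, -0.0, -0.2]
grip_width: 0.946
grip_force: 0.0
```

>>> play_rows(
  steps=[0, 0, 0, 0, 0, 0, 0.2, 0, 0, 0, 0, 0, 0, 0.2, 0, 0, 0, 0, 0, 0, 0.2, 0, 0, 0, 0, 0, 0, 0.2, 0, 0, 0, 0, 0, 0, 0.2],
)

```text
clock: 12.3
tcp_pos: [0.5308, -0.1545, 0.1482]
tcp_rot: [1.0, 0.01, 0.0, 0.0]
force: [-0.4, -0.5, 0.9]
grip_width: 0.499
grip_force: 30.0
```

>>> play_rows(
  steps=[0, 0, 0, 0, 0, 0, 0.2, 0, 0, 0, 0, 0, 0, 0.2, 0, 0, 0, 0, 0, 0, 0.2, 0, 0, 0, 0, 0, 0, 0.2],
)

```text
clock: 12.7
tcp_pos: [0.5308, -0.1545, 0.1481]
tcp_rot: [1.0, 0.01, 0.0, 0.0]
force: [-0.2, -0.2, 4.8]
grip_width: 0.5
grip_force: 30.0
```

>>> play_rows(
  steps=[0, 0, 0, 0, 0, -2, 0.2, 0, 0, 0, 0, 0, -3.5, 0.2, 0, 0, 0, 0, 0, -4, 0.2, 0, 0, 0, 0, 0, -4, 0.2, 0, 0, 0, 0, 0, -1.5, 0.2],
)

```text
clock: 13.2
tcp_pos: [0.5311, -0.1547, 0.3016]
tcp_rot: [1.0, 0.01, 0.002, 0.001]
force: [0.3, 0.5, -1.9]
grip_width: 0.496
grip_force: 30.0
```

```bash
python3 -c "
from h import *
print(sense()['grip_width'],sense()['grip_force']);plan(.5077,.1755,.30,-102.5,10)" | sed 's/np.float64//g'
```

```text
0.4963770579915788 29.96159791946411
pos [ 0.5311 -0.1547  0.3016] yaw -88.82 tilt [ 0.0049 -0.0018 -1.    ] D [-0.0234  0.3302 -0.0016] dyaw -13.68
[0, 0, (1.37), (-0.17), (-3.31), (0.02)]
[0, 0, (1.37), (-0.24), (-3.3), (0.02)]
[0, 0, (1.37), (-0.32), (-3.29), (0.02)]
[0, 0, (1.37), (-0.4), (-3.29), (0.02)]
[0, 0, (1.37), (-0.48), (-3.28), (0.02)]
[0, 0, (1.37), (-0.56), (-3.26), (0.02)]
[0, 0, (1.37), (-0.64), (-3.25), (0.02)]
[0, 0, (1.37), (-0.71), (-3.23), (0.02)]
[0, 0, (1.37), (-0.79), (-3.21), (0.02)]
[0, 0, (1.37), (-0.87), (-3.19), (0.02)]
```

>>> play_rows(
  steps=[0, 0, 1.4, -0.2, -2.5, 0, 0.2, 0, 0, 1.4, -0.2, -3.3, 0, 0.2, 0, 0, 1.4, -0.3, -3.3, 0, 0.2, 0, 0, 1.4, -0.4, -3.3, 0, 0.2, 0, 0, 1.4, -0.5, -3.3, 0, 0.2],
)

```text
clock: 13.7
tcp_pos: [0.519, 0.0042, 0.2953]
tcp_rot: [0.999, -0.051, -0.002, -0.0]
force: [0.7, -0.6, -2.8]
grip_width: 0.503
grip_force: 30.0
```

>>> play_rows(
  steps=[0, 0, 1.3, -0.6, -3.3, 0, 0.2, 0, 0, 1.3, -0.6, -3.3, 0, 0.2, 0, 0, 1.3, -0.7, -3.2, 0, 0.2, 0, 0, 1.3, -0.8, -3.2, 0, 0.2, 0, 0, 1.3, -0.9, -2.5, 0, 0.2],
)

```text
clock: 14.2
tcp_pos: [0.5056, 0.1634, 0.2952]
tcp_rot: [0.994, -0.107, -0.002, 0.0]
force: [-0.1, -0.7, -1.6]
grip_width: 0.5
grip_force: 30.0
```

>>> play_rows(
  steps=[0, 0, 0, 0, 0, 0, 0.2, 0, 0, 0, 0, 0, 0, 0.2],
)

```text
clock: 14.4
tcp_pos: [0.5059, 0.1618, 0.2959]
tcp_rot: [0.994, -0.106, -0.001, 0.001]
force: [0.4, -0.3, -2.2]
grip_width: 0.503
grip_force: 30.0
```

```bash
python3 -c "
from h import *
print(sense()['force']);plan(.5077,.1755,.262,-102.5,3);shot('scene','s5.png')
d=load('s5.png');cv2.imwrite('pics/s5c.png',cv2.resize(d['color'][60:240,190:430],(720,540)))" | sed 's/np.float64//g'
```

```text
[ 0.40481367 -0.26192371 -2.15373054]
pos [0.5059 0.1618 0.2959] yaw -102.22 tilt [-0.0025 -0.0012 -1.    ] D [ 0.0018  0.0137 -0.0339] dyaw -0.28
[0, 0, (0.09), (-0.04), (-0.46), (1.13)]
[0, 0, (0.09), (-0.04), (-0.46), (1.13)]
[0, 0, (0.09), (-0.04), (-0.46), (1.13)]
```

View pics/s5c.png

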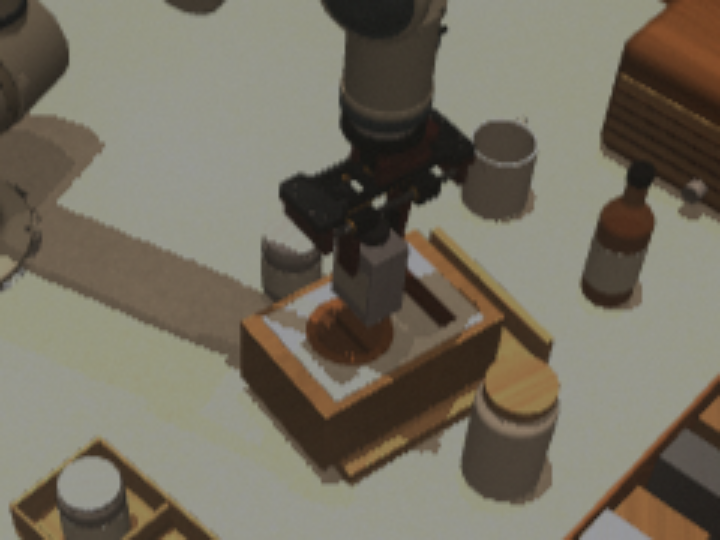

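The tin hangs upright between the fingers above the carton's middle, at about (375,275), and nothing else has moved. I lower it gently.

>>> play_rows(
  steps=[0, 0, 0, 0, -0.7, 0, 0.2, 0, 0, 0, 0, -0.7, 1, 0.2, 0, 0, 0, 0, 0, 1.2, 0.2, 0, 0, 0, 0, 0, 0.9, 0.2, 0, 0, 0, 0, 0, 0, 0.2],
)

```text
clock: 14.95
tcp_pos: [0.5085, 0.1751, 0.2638]
tcp_rot: [0.994, -0.107, -0.002, 0.001]
force: [-0.2, 0.9, -2.1]
grip_width: 0.497
grip_force: 30.0
```

>>> play_rows(
  steps=[0, 0, 0, 0, 0, 0.2, 0.2, 0, 0, 0, 0, 0, 0, 0.2],
)

```text
clock: 15.15
tcp_pos: [0.5092, 0.1753, 0.2647]
tcp_rot: [0.994, -0.107, 0.0, -0.0]
force: [-1.0, 0.5, -1.4]
grip_width: 0.5
grip_force: 30.0
```

>>> play_rows(
  steps=[0, 0, 0, 0, 0, 0.2, 0.2, 0, 0, 0, 0, 0, 0.15, 0.2, 0, 0, 0, 0, 0, 0, 0.2],
)

```text
clock: 15.45
tcp_pos: [0.5091, 0.1754, 0.261]
tcp_rot: [0.994, -0.107, -0.0, 0.0]
force: [1.1, -0.0, -1.4]
grip_width: 0.503
grip_force: 30.0
```

>>> play_rows(
  steps=[0, 0, 0, 0, 0, 0.15, 0.2, 0, 0, 0, 0, 0, 0, 0.2],
)

```text
clock: 15.65
tcp_pos: [0.5091, 0.1754, 0.2594]
tcp_rot: [0.994, -0.107, -0.0, 0.0]
force: [0.7, 0.2, -1.1]
grip_width: 0.499
grip_force: 30.0
```

>>> play_rows(
  steps=[0, 0, 0, 0, 0, 0.1, 0.2, 0, 0, 0, 0, 0, 0, 0.2],
)

```text
clock: 15.85
tcp_pos: [0.5091, 0.1754, 0.2585]
tcp_rot: [0.994, -0.107, -0.0, 0.0]
force: [-0.5, -0.2, -2.1]
grip_width: 0.498
grip_force: 30.0
```

```bash
python3 -c "
from h import *
print(sense()['force'],sense()['tcp_pos'])"
```

```text
[-0.50861493 -0.1992452  -2.08718827] [0.50910488 0.17544903 0.25848161]
```

>>> play_rows(
  steps=[0, 0, 0, 0, 0, 0.1, 0.2, 0, 0, 0, 0, 0, 0, 0.2],
)

```text
clock: 16.05
tcp_pos: [0.5091, 0.1755, 0.2582]
tcp_rot: [0.994, -0.107, 0.0, -0.0]
force: [-1.1, -0.8, 1.5]
grip_width: 0.502
grip_force: 30.0
```

>>> play_rows(
  steps=[0, 0, 0, 0, 0, 0.1, 0.2, 0, 0, 0, 0, 0, 0, 0.2],
)

```text
clock: 16.25
tcp_pos: [0.5091, 0.1754, 0.2582]
tcp_rot: [0.994, -0.107, 0.001, -0.0]
force: [-2.4, -0.6, 5.7]
grip_width: 0.5
grip_force: 30.0
```

The tin is down: the force turned upward at z = 0.2582. I release and back off.

>>> play_rows(
  steps=[0, 0, 0, 0, 0, -0.1, 0.6, 0, 0, 0, 0, 0, 0, 0.9, 0, 0, 0, 0, 0, 0, 0.9, 0, 0, 0, 0, 0, 0, 0.9, 0, 0, 0, 0, 0, 0, 0.9],
)

```text
clock: 16.75
tcp_pos: [0.5091, 0.1755, 0.2574]
tcp_rot: [0.994, -0.107, -0.0, 0.0]
force: [-1.0, -0.1, -0.2]
grip_width: 0.89
grip_force: 0.0
```

>>> play_rows(
  steps=[0, 0, 0, 0, 0, 0, 0.9, 0, 0, 0, 0, 0, -1, 0.9, 0, 0, 0, 0, 0, -2.5, 0.9, 0, 0, 0, 0, 0, -3, 0.9, 0, 0, 0, 0, 0, -3, 0.9],
)

```text
clock: 17.25
tcp_pos: [0.5089, 0.1754, 0.3544]
tcp_rot: [0.994, -0.107, 0.0, -0.0]
force: [-0.2, 0.5, -0.3]
grip_width: 0.901
grip_force: 0.0
```

>>> play_rows(
  steps=[0, 0, 0, 0, 2, -2, 0.9, 0, 0, 0, 0, 4, 0, 0.9, 0, 0, 0, 0, 4, 0, 0.9, 0, 0, 0, 0, 4, 0, 0.9, 0, 0, 0, 0, 2, 0, 0.9],
)

```text
clock: 17.75
tcp_pos: [0.4742, 0.0168, 0.374]
tcp_rot: [0.994, -0.108, 0.001, 0.0]
force: [1.1, -0.2, -0.1]
grip_width: 0.9
grip_force: 0.0
```

```bash
python3 -c "
from h import *
print(sense()['tcp_pos'],sense()['clock'])
carton();d=shot('scene','s6.png');P=cloud(d);rect(P,.2,.216,(.44,.58,.1,.25),'tin top');rect(P,.219,.24,(.44,.58,.1,.25),'cap')
P=cloud(grab_frame('top'));rect(P,.2,.216,(.44,.58,.1,.25),'tin top')"
```

```text
[0.47423189 0.01680806 0.37395485] 17.75
((516.3280029296875, 215.17813110351562), (148.02757263183594, 150.1224822998047), 77.31359100341797) z 0.11561184453131584
far end b 0.12810027211702246
tin top 200 c [511.5 172.8] size [44.5 64.9] ang 78.84 z [0.2013 0.21   0.2144]
cap 80 c [511.8 174.3] size [29.  33.9] ang 40.39 z [0.2199 0.2241 0.2281]
tin top 153 c [510.7 184. ] size [29.  61.7] ang 78.79 z [0.2056 0.2098 0.2137]
```

View pics/s6.png

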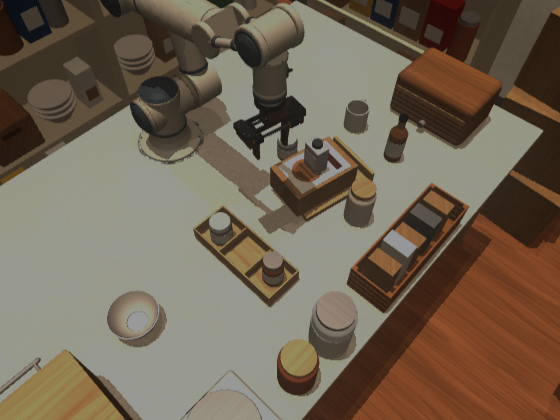

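The tin stands upright near the carton's middle (pixel 317,153) and the carton lies straight on the tray. The bystanders stand where they were, and the arm is clear.

```bash
python3 -c "
from h import *
print(finish_job())"
```

```text
the job is handed in; nothing more can be done
None
```

The job is handed in: the carton lies flat and straight on the tray with its picture up (nudged about 26 mm further on after tipping, because its foot overhung too far), the tin stands upright near its middle, and nothing else was moved.

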